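# Open a squeeze-and-turn reagent jar

## Robot

A 6-joint arm with a two-finger parallel gripper is mounted at the origin on the work surface. World frame = base frame: x ahead of the robot, y to its left, z up, the work surface at z = 0. Lengths are in m, angles in rad, forces in N, time in s.
With the tool pointing down it reaches from about 0.2 to 0.875 m from the base axis. Payload 3.4 kg.
Tool frame: the origin (TCP) lies midway between the tips of the shut fingers; the grasp point (between the pads) lies 19 mm behind it; x points along the fingers, z is the direction in which the jaws open and shut, and the axes are right-handed (so a half turn about x gives the same grasp; the last joint's range is limited). The gripper opens to 94 mm and grips with 3 to 60 N. Pads are 16 mm wide; open, the fingers measure 119 mm over their backs; the gripper's body (75 mm by 177 mm) begins 78 mm behind the grasp point.
Start: joints at [-1.428, 0.276, 1.505, -0, 1.361, -0.121], TCP at [0.15, -0.555, 0.205] pointing down, gripper open.
Joint ranges: [-2.89, 2.89], [-0.75, 2.08], [0.22, 2.7], [-1.18, 4.32], [0.11, 2.71], [-2.7, 2.7]. Speed limits (rad/s): [2.57, 2.57, 3.14, 3.14, 3.14, 3.14].

## Interface

Orientations are given as a unit quaternion [x, y, z, w].
In Python, from bench import robot gives the robot as it stands.
- The arm moves only by the tool move_arm, never from a script. Its arguments are lists of equal length, an entry for each row: "jaw": the closure, from -1 (fully open) to 1 (shut); "dp": the shift along the world's x, y, z in cm, a list of three; "yaw": the turn about the world's z in degrees. A call has 1 to 12 rows; each row is the pose to reach, as a shift and turn from the pose commanded when the call began; what a row does not reach only later rows make up. A row lasts 1/10 s, in which the tool goes at most 50 mm and 8.59 degrees, less where a joint would pass 70% of its speed; a pose out of reach is approached as far as the arm can. A call with a gripper value outside its range is refused whole. The fingers move at their own pace and stop on an object; "grip_force" is the grip in N (left out, the last holds). Time passes only in rows, so rows that repeat a pose let the fingers close. It gives the time, the measured TCP pose, the force and the opening at its end, in the units of the state.
- robot.observe(): the state, without advancing time (a new reading comes with each control period).
- robot.snapshot(name): name is "scene" or "top" or "wrist"; returns (picture, depth): 400x640x3 uint8, blue, green, red; 400x640 float32, m along the optical axis (not along the pixel's ray), 0 where there is no reading.
- robot.get_calibration(name): a dict with "fx", "fy", "cx", "cy" (pixels), "xyz" and "orientation" of the camera in the world; the wrist camera has in their place "mount" (4x4, takes a point from camera to tool coordinates, whose origin is the TCP and whose axes are the tool frame's). Camera axes: x right, y down, z forward; pixel columns grow to the right and rows downward; lengths in m; the calibration is good to about 2 mm. The wrist camera is an equidistant fisheye: a pixel r from the principal point sees the ray r / f radians off the axis. A picture is of the moment at which its call begins: read the wrist's pose just before it. get_calibration takes no time and is no camera call.
- robot.job_done(): hands the job in, once; it reports no verdict.
The state is a dict: "clock": time; "joint_pos": joint angles; "qd": joint speeds; "joint_efforts": joint torques, N m; "tcp_pos": TCP position; "orientation": TCP orientation; "wrist_force": force on the tool from outside, world axes, zero at the start; "ft_torque": the same for the moment, N m; "grip_width": finger opening in m.
Only numpy, scipy, OpenCV 4.12 (cv2) and the standard library are available. Lean on these libraries where they do the work, as an engineer would, in place of code of your own. Each camera call takes 0.05 s, during which the arm holds its last target. There are 200 camera calls.

## Task

Open the tall jar in the rack: squeeze the cap's two side tabs in evenly, only as hard as the lock needs, and while squeezing turn the cap counter-clockwise about 75 degrees; then lift it off and set it down gently in the steel tray, flat and mouth down. Do not crack a tab or wrench the neck sideways, leave the jar standing in its well, and do not disturb the two low jars, the tip box or the bottle.

Things in the scene. Friction and masses are not known exactly. Their poses are not given: they have to be found in the camera images.
- cap_grip (a point): Point on the cap's axis at the height to grip its tabs: 29 mm above the cap's lower edge, 11 mm below its top. Axes as the cap's. While the cap is on the jar keep the finger ends at least 8 mm above the cap's lower edge, clear of the locking ribs on the jar's shoulder.
- cap: White safety cap, 52 mm across its skirt, 40 mm high, 85 g; origin: centre of its lower edge, z up. A sprung tab stands on its +y side and one on its -y side. It has 0.5 mm sideways play on the neck.
- cap_tab_l: Tab on the cap's +y side; origin and axes as the cap's. Its ribbed finger pad, 9 mm wide, 11 to 34.5 mm above the cap's lower edge, has taken a set: its face stands 31 to 34 mm from the cap's axis, the two tabs unlike, and this is not measured. It yields inward, 9 N per mm, up to 4 mm. Its lock lets go at 18 to 20 N; over 25 N it cracks. Both must be in at once to start the turn.
- cap_tab_r: Tab on the cap's -y side, the same; origin and axes as the cap's. Pad face 31 to 34 mm from the cap's axis on this side too (not measured, unlike the other), 9 N per mm inward, lets go at 18 to 20 N, cracks over 25 N.
- jar: Tall square white jar, 68 x 68 mm, 0.6 kg, shoulder 90 mm up; origin: centre of base, z up. The cap's lower edge sits 92.5 mm up; shut, their axes agree. Ribs on the shoulder lock the tabs for the first 10 degrees. Turned counter-clockwise (seen from above) 55 to 120 degrees the cap lifts straight off. A seal pushes it up with 8 N, so it turns stiffly; more than 10 N sideways on it wrenches the neck.
- rack: Grey bench rack, 104 x 316 x 40 mm, fixed; origin: centre of its underside. Three snug square wells in a row along its y axis, 100 mm apart, floor 6 mm up, 34 mm deep; the jars stand loose in them and their axes match the rack's.
- tray: Shallow stainless tray, 150 x 150 x 16 mm, walls and floor 2 mm thick, fixed; origin: centre of its underside, z up. The cap goes inside it, flat on the floor.
- jar_b: Low white jar with a plain screw lid, 68 x 68 mm, 72 mm high, in another well: leave alone. Origin: centre of its base.
- jar_c: A second low white jar, the same as jar_b, in the third well: leave alone. Origin: centre of its base.
- tip_box: Clear box of pipette tips, 82 x 122 x 61 mm, beyond the rack: leave alone. Origin: centre of its underside.
- media_bottle: Glass bottle with a blue cap, 56 mm across, 115 mm high, beyond the tray: leave alone. Origin: centre of its underside.

How it is judged:
By the outcome, as a careful person would: the job done as asked, in the order asked, and still so for the second after the job is handed in, with the robot touching nothing.
It also fails if it takes over 72 s, if anything falls off the work surface, if the arm or the gripper's body presses on something with over 40 N, if the wrist force passes 120 N, or if a joint passes its speed limit or range.

## Working session

There is one attempt and no reset: what is moved stays moved. The work goes in short steps, Python scripts to look and compute and a tool call to move; the robot and the scene stay as the last step left them, time stands still between calls to the robot, and variables do not carry over. Pictures are saved under pics/ and viewed, about 8 in all and at most 12, crops included, and the job is handed in when it is done.

Besides the shell and the picture viewer there is one more tool, called after "Request:" as name(argument=value, ...), one argument or row to a line, values as JSON. move_arm: Moves the arm, as the interface text tells. Its arguments: {"type":"object","properties":{"jaw":{"type":"array"},"dp":{"type":"array"},"yaw":{"type":"array"},"grip_force":{"type":"number"}},"required":["jaw","dp","yaw"]}

```bash
mkdir -p pics; cat > h.py <<'E'
import numpy as np, cv2
from scipy.spatial.transform import Rotation as R
from bench import robot
def cam(name,st=None):
    c=robot.get_calibration(name)
    if name=='wrist':
        T=np.eye(4);T[:3,:3]=R.from_quat(st['orientation']).as_matrix();T[:3,3]=st['tcp_pos']
        return c,T@np.array(c['mount'])
    T=np.eye(4);T[:3,:3]=R.from_quat(c['orientation']).as_matrix();T[:3,3]=c['xyz'];return c,T
def ray(c,T,uv,fish=False):
    uv=np.atleast_2d(uv).astype(float)
    a=(uv[:,0]-c['cx'])/c['fx'];b=(uv[:,1]-c['cy'])/c['fy']
    if fish:
        r=np.hypot(a,b)+1e-12;d=np.c_[np.sin(r)*a/r,np.sin(r)*b/r,np.cos(r)]
    else: d=np.c_[a,b,np.ones_like(a)]
    return T[:3,3],d@T[:3,:3].T
def onplane(c,T,uv,z,fish=False):
    o,d=ray(c,T,uv,fish);return o+d*((z-o[2])/d[:,2])[:,None]
def cloud(name,dep):
    c,T=cam(name);v,u=np.mgrid[:dep.shape[0],:dep.shape[1]]
    o,d=ray(c,T,np.c_[u.ravel(),v.ravel()])
    return (o+d*dep.ravel()[:,None]).reshape(dep.shape+(3,))
E
python3 - <<'E'
from h import *
print(robot.observe())
for n in ('scene','top'):
    im,d=robot.snapshot(n);cv2.imwrite(f'pics/{n}0.png',im);np.save(n+'0.npy',d);print(n,robot.get_calibration(n))
print(robot.get_calibration('wrist'))
a=cv2.imread('pics/top0.png');b=cv2.imread('pics/scene0.png')
cv2.imwrite('pics/both.png',np.vstack([cv2.resize(a,(480,300),interpolation=cv2.INTER_AREA),cv2.resize(b,(480,300),interpolation=cv2.INTER_AREA)]))
E
```

```text
{'clock': 0.0, 'joint_pos': array([-1.42798058e+00,  2.76556197e-01,  1.50612355e+00, -9.17096349e-06,
        1.36071386e+00, -1.21032458e-01]), 'qd': array([-0.00085024,  0.00069742, -0.00076766,  0.00098646, -0.00019221,
       -0.0003606 ]), 'joint_efforts': array([-2.42106711e-03, -4.04592633e+01, -2.37228763e+01,  6.97886897e-02,
        3.42774647e-02, -1.49380917e-04]), 'tcp_pos': array([ 0.14984891, -0.55453107,  0.20463071]), 'orientation': array([ 0.43032676,  0.56188372, -0.42944068,  0.56096905]), 'wrist_force': array([-1.12664318,  0.03800339, -0.10296569]), 'ft_torque': array([-0.00300985, -0.01401828,  0.04330593]), 'grip_width': 0.09350649042014021}
scene {'fx': 366.1611943082889, 'fy': 366.1611943082889, 'cx': 328.2067401423368, 'cy': 205.57021564952126, 'xyz': array([1.31702441, 0.15078379, 0.53003811]), 'orientation': array([ 0.55073738,  0.6744316 , -0.37592234, -0.31703746])}
top {'fx': 382.25482377115276, 'fy': 382.25482377115276, 'cx': 314.93548365664907, 'cy': 197.75117332933786, 'xyz': array([0.47557866, 0.03705247, 0.93858026]), 'orientation': array([ 0.71014625, -0.69839176,  0.06984753, -0.05534056])}
{'fx': 309.70691628693146, 'fy': 309.70691628693146, 'cx': 318.2268458631935, 'cy': 199.24581673309714, 'mount': array([[-1.14326296e-04, -2.80390448e-01,  9.59886026e-01,
        -1.79254127e-01],
       [-1.28449198e-03, -9.59885200e-01, -2.80390359e-01,
         8.10695461e-02],
       [ 9.99999169e-01, -1.26502189e-03, -2.50419162e-04,
         1.46953957e-03],
       [ 0.00000000e+00,  0.00000000e+00,  0.00000000e+00,
         1.00000000e+00]])}
```

View pics/top0.png

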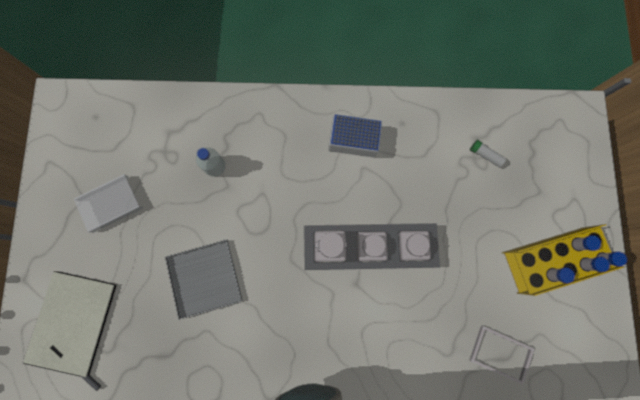

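View pics/scene0.png

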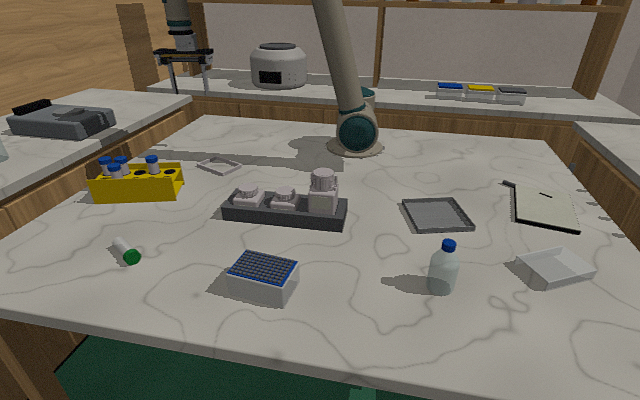

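The tall jar is at the rack's left end, around (330,246) in the top view and (322,190) in the scene view. The tray is at (207,278) in the top view. Next I'll measure them.

```bash
python3 - <<'E'
from h import *
for n in ('top','scene'):
    d=np.load(n+'0.npy');im=cv2.imread(f'pics/{n}0.png');P=cloud(n,d);z=P[...,2];ok=d>0
    print(n,'valid',ok.mean(), 'table z',np.median(z[ok&(abs(z)<.02)]))
    # region near rack
    reg=ok&(P[...,0]>.2)&(P[...,0]<.6)&(P[...,1]>-.35)&(P[...,1]<.2)
    hi=reg&(z>.115)
    print('tall pts',hi.sum(),P[hi].min(0) if hi.any() else 0,P[hi].max(0) if hi.any() else 0)
    r2=reg&(z>.02)
    m,l,s,c=cv2.connectedComponentsWithStats(r2.astype(np.uint8))
    for i in range(1,m):
        if s[i,4]>100:
            q=P[l==i];print(s[i],q.min(0).round(3),q.max(0).round(3))
c,T=cam('top');d=np.load('top0.npy');P=cloud('top',d);z=P[...,2];im=cv2.imread('pics/top0.png').astype(int)
# rack top plane
mx=im.max(2);g=((mx<110)&(mx>30)&(np.ptp(im,axis=2)<25)).astype(np.uint8)
win=np.zeros_like(g);win[215:280,295:450]=1
k=cv2.morphologyEx(g*win,cv2.MORPH_OPEN,np.ones((3,3)))
cs=max(cv2.findContours(k,cv2.RETR_EXTERNAL,cv2.CHAIN_APPROX_NONE)[0],key=cv2.contourArea)
r=cv2.boxPoints(cv2.minAreaRect(cs));W=onplane(c,T,r,.04);print('rack',r.round(1).tolist(),W.round(4).tolist(),W.mean(0).round(4))
e=[W[(i+1)%4]-W[i] for i in range(4)]
for v in e[:2]: print(np.linalg.norm(v),np.degrees(np.arctan2(v[1],v[0])))
win=np.zeros_like(g);win[230:330,155:255]=1
k=cv2.morphologyEx(((mx<135)&(np.ptp(im,axis=2)<25)).astype(np.uint8)*win,cv2.MORPH_OPEN,np.ones((3,3)))
cs=max(cv2.findContours(k,cv2.RETR_EXTERNAL,cv2.CHAIN_APPROX_NONE)[0],key=cv2.contourArea)
r=cv2.boxPoints(cv2.minAreaRect(cs));W=onplane(c,T,r,.016);print('tray',r.round(1).tolist(),W.round(4).tolist(),W.mean(0).round(4))
for i in (0,1): v=W[(i+1)%4]-W[i]; print(np.linalg.norm(v),np.degrees(np.arctan2(v[1],v[0])))
tr=cv2.resize(cv2.imread('pics/top0.png')[210:290,290:460],None,fx=4,fy=4,interpolation=cv2.INTER_CUBIC)
sc=cv2.resize(cv2.imread('pics/scene0.png')[155:240,210:380],None,fx=4,fy=4,interpolation=cv2.INTER_CUBIC)
cv2.imwrite('pics/c1.png',np.vstack([tr,sc])[:660])
cv2.imwrite('pics/c1.png',cv2.resize(np.vstack([tr,sc]),None,fx=.9,fy=.9))
E
```

```text
top valid 0.9961171875 table z 0.0007907774612064267
tall pts 1337 [ 0.21714936 -0.04303063  0.11511755] [0.54695851 0.09609536 0.18431636]
[ 303  223  137   47 5983] [ 0.469 -0.272  0.02 ] [0.581 0.047 0.143]
[274 383  68  17 845] [ 0.217 -0.035  0.093] [0.246 0.096 0.184]
scene valid 0.996140625 table z -0.000414497600827346
tall pts 4493 [ 0.20005539 -0.1113869   0.11512275] [0.55113247 0.09882943 0.49578598]
[ 312    0   67  153 4472] [ 0.2   -0.111  0.072] [0.248 0.099 0.496]
[ 221  168  127   58 4209] [ 0.467 -0.271  0.02 ] [0.585 0.048 0.14 ]
rack [[303.70001220703125, 225.3000030517578], [447.3999938964844, 223.0], [448.1000061035156, 267.1000061035156], [304.3999938964844, 269.3999938964844]] [[0.5702, 0.0453, 0.04], [0.5817, -0.2963, 0.04], [0.4784, -0.2932, 0.04], [0.4681, 0.0416, 0.04]] [ 0.5246 -0.1256  0.04  ]
0.3418182207172761 -88.08042616715153
0.10330037593394234 178.26367405643492
tray [[161.5, 254.89999389648438], [233.5, 236.89999389648438], [249.8000030517578, 302.29998779296875], [177.8000030517578, 320.29998779296875]] [[0.4968, 0.3807, 0.016], [0.5421, 0.2132, 0.016], [0.3908, 0.1673, 0.016], [0.3486, 0.3307, 0.016]] [0.4446 0.273  0.016 ]
0.17351476004659153 -74.87535984832739
0.15808213034161803 -163.14074586665933
```

View pics/c1.png

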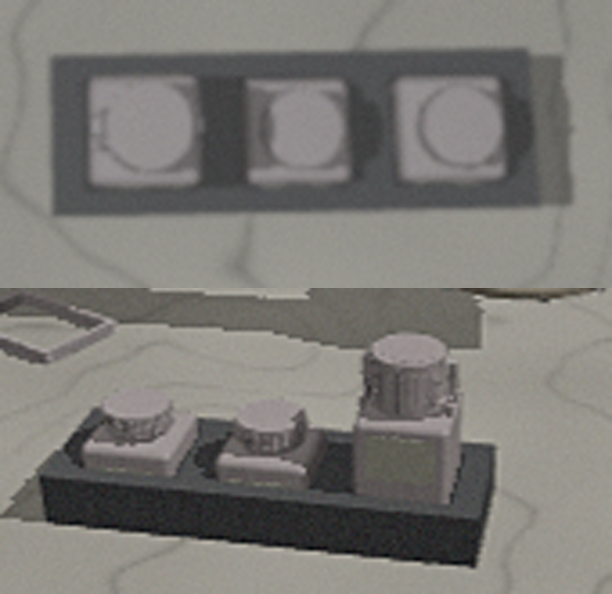

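Third picture: the cap's tabs show at its left and right in the top view, so they lie along the rack's long axis. Next is the yaw arithmetic, and then I'll move above the jar.

```bash
python3 - <<'E'
from h import *
s=robot.observe();M=R.from_quat(s['orientation']).as_matrix();print(M.round(3))
print('jaw dir deg',np.degrees(np.arctan2(M[1,2],M[0,2])),'q1,q6 deg',np.degrees(s['joint_pos'][[0,5]]))
d=np.load('top0.npy');P=cloud('top',d);z=P[...,2]
hi=(z>.128)&(z<.16)&(P[...,0]>.45)&(P[...,0]<.6)&(abs(P[...,1])<.07)
q=P[hi];print(hi.sum(),np.median(q,0),q.min(0),q.max(0))
d=np.load('scene0.npy');P=cloud('scene',d);z=P[...,2]
hi=(z>.128)&(z<.16)&(P[...,0]>.45)&(P[...,0]<.6)&(abs(P[...,1])<.07)
q=P[hi];print(hi.sum(),np.median(q,0),q.min(0),q.max(0))
E
```

```text
[[-0.     0.965  0.261]
 [ 0.002  0.261 -0.965]
 [-1.     0.    -0.002]]
jaw dir deg -74.88368681148019 q1,q6 deg [-81.81863746  -6.93477376]
524 [ 0.52136589 -0.01244398  0.1394808 ] [ 0.49519255 -0.04303063  0.12810537] [0.54695851 0.0200294  0.14317443]
238 [ 0.53067427 -0.00995582  0.13800097] [ 0.49951063 -0.0415814   0.12805129] [0.5499885  0.02019296 0.140497  ]
```

Request:
move_arm(
  jaw=[-1,-1,-1,-1,-1,-1,-1,-1,-1,-1,-1,-1],
  dp=[
    [3,4.4,1],
    [6,8.8,1],
    [9,13.2,1],
    [12,17.6,1],
    [15,22,1],
    [18,26.4,1],
    [21,30.8,1],
    [24,35.2,1],
    [27,39.6,1],
    [30,44,1],
    [33,48.4,1],
    [35,51.4,1],
  ],
  yaw=[-2,-4,-6,-8,-10,-12,-13,-13,-13,-13,-13,-13],
)

```text
clock: 1.3
tcp_pos: [0.4878, -0.058, 0.2153]
orientation: [0.49, 0.509, -0.491, 0.509]
wrist_force: [0.8, 0.2, 0.3]
grip_width: 0.0942
```

Request:
move_arm(
  jaw=[-1,-1,-1,-1],
  dp=[
    [1.2,1.5,0],
    [2.2,2.9,0],
    [2.2,2.9,0],
    [2.2,2.9,0],
  ],
  yaw=[0,0,0,0],
)

```text
clock: 1.7
tcp_pos: [0.5087, -0.0311, 0.2151]
orientation: [0.49, 0.51, -0.491, 0.509]
wrist_force: [-0.7, -0.6, 0.5]
grip_width: 0.094
```

```bash
python3 - <<'E'
from h import *
s=robot.observe();im,d=robot.snapshot('wrist');cv2.imwrite('pics/w1.png',im);np.save('w1.npy',d)
import pickle;pickle.dump(s,open('w1.pkl','wb'));print(s['clock'],s['tcp_pos'],s['wrist_force'],s['joint_pos'])
E
```

```text
1.7 [ 0.50865551 -0.03111401  0.21505452] [-0.69460756 -0.59996747  0.46819811] [-1.97096543e-01  1.72369880e-01  1.62078754e+00 -8.01421922e-04
  1.34975804e+00  1.33612919e+00]
```

View pics/w1.png

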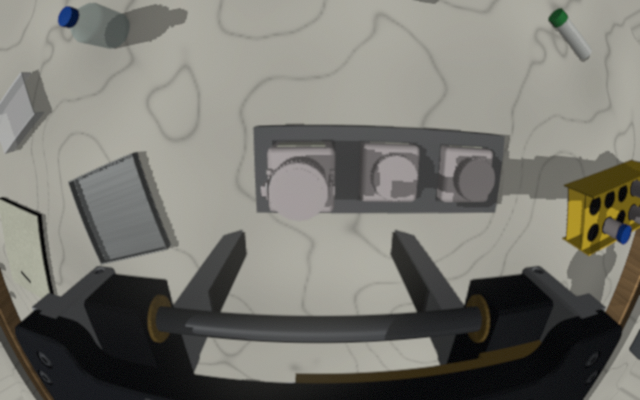

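Fourth picture: the wrist view has the cap's top at about (299,192), with a tab at (264,188) and the other near (333,183). The tray is at (122,207). Next I'll turn this into cap and rack coordinates.

```bash
cat >> h.py <<'E'
def wcloud(s,dep):
    c,T=cam('wrist',s);v,u=np.mgrid[:dep.shape[0],:dep.shape[1]]
    o,d=ray(c,T,np.c_[u.ravel(),v.ravel()],True)
    dc=d@T[:3,2]
    return (o+d*(dep.ravel()/dc)[:,None]).reshape(dep.shape+(3,))
def rect(xy,name):
    r=cv2.minAreaRect((xy*1000).astype(np.float32));print(name,np.array(r[0]).round(2),np.array(r[1]).round(1),round(r[2],2))
def cap_fit(s,dep,zt=None):
    P=wcloud(s,dep);z=P[...,2]
    near=(abs(P[...,0]-.522)<.05)&(abs(P[...,1]+.011)<.05)&(z>.125)&(z<.16)
    zt=zt or np.median(z[near]);m=(near&(abs(z-zt)<.004)).astype(np.uint8)
    cs=max(cv2.findContours(m,cv2.RETR_EXTERNAL,cv2.CHAIN_APPROX_NONE)[0],key=cv2.contourArea)[:,0]
    c,T=cam('wrist',s);W=onplane(c,T,cs,.1385,True)
    (x,y),rr=cv2.minEnclosingCircle((W[:,:2]*1000).astype(np.float32))
    from scipy.optimize import least_squares
    f=least_squares(lambda p:np.hypot(W[:,0]*1e3-p[0],W[:,1]*1e3-p[1])-p[2],[x,y,rr],loss='soft_l1')
    print('zt',zt,'circle',f.x.round(2),'enc',x,y,rr);return P
E
python3 - <<'E'
from h import *;import pickle
s=pickle.load(open('w1.pkl','rb'));d=np.load('w1.npy');P=cap_fit(s,d);z=P[...,2]
g=(abs(z-.04)<.006)&(P[...,0]>.42)&(P[...,0]<.62)&(P[...,1]>-.35)&(P[...,1]<.1)
rect(P[g][:,:2],'rack raw')
k=cv2.morphologyEx(g.astype(np.uint8),cv2.MORPH_OPEN,np.ones((3,3)));rect(P[k>0][:,:2],'rack')
c,T=cam('wrist',s);cs=max(cv2.findContours(k,cv2.RETR_EXTERNAL,cv2.CHAIN_APPROX_NONE)[0],key=cv2.contourArea)[:,0]
W=onplane(c,T,cs,.04,True);rect(W[:,:2],'rack plane')
for x0,nm in ((.573,'far'),(.471,'near')):
    e=W[abs(W[:,0]-x0)<.012]; e=e[(e[:,1]<.02)&(e[:,1]>-.25)]
    v=cv2.fitLine((e[:,:2]*1e3).astype(np.float32),cv2.DIST_HUBER,0,.01,.01).ravel();print(nm,len(e),np.degrees(np.arctan2(v[1],v[0])),v[2:])
m=(abs(P[...,2]-.016)<.007)&(abs(P[...,0]-.445)<.12)&(abs(P[...,1]-.273)<.12);rect(P[m][:,:2],'tray')
E
```

```text
zt 0.13902841391252796 circle [521.5  -14.68  25.39] enc 521.3905029296875 -14.645995140075684 26.290103912353516
rack raw [ 523.72 -114.91] [105.2 317.4] 1.81
rack [ 523.72 -114.91] [105.2 317.4] 1.81
rack plane [ 523.85 -114.73] [105.1 316.8] 1.84
far 223 -88.21488 [574.65796 -86.32378]
near 162 -88.46855 [ 473.49832 -136.93825]
tray [444.46 279.73] [150.9 152.6] 16.8
```

Request:
move_arm(
  jaw=[-1,-1,-1,-1,-1],
  dp=[
    [0.6,0.8,-1.5],
    [1.24,1.63,-3],
    [1.24,1.63,-3],
    [1.24,1.63,-3],
    [1.24,1.63,-3],
  ],
  yaw=[0,0,0,0,0],
)

```text
clock: 2.25
tcp_pos: [0.5216, -0.0156, 0.1863]
orientation: [0.491, 0.508, -0.491, 0.509]
wrist_force: [0.4, 0.2, 0.3]
grip_width: 0.0941
```

```bash
python3 - <<'E'
from h import *
s=robot.observe();im,d=robot.snapshot('wrist');cv2.imwrite('pics/w2.png',im);np.save('w2.npy',d)
M=R.from_quat(s['orientation']).as_matrix();print(M.round(4),'jaw',np.degrees(np.arctan2(M[1,2],M[0,2])))
print(s['clock'],s['tcp_pos'],s['wrist_force'],s['grip_width']);P=cap_fit(s,d);z=P[...,2]
# tab extents, rack frame y about (521.1,-14.8)
a=np.radians(1.8);q=(P[...,:2]-[.5211,-.0148])@np.array([[np.cos(a),-np.sin(a)],[np.sin(a),np.cos(a)]])*1e3
for lo,hi in ((.105,.115),(.115,.125),(.125,.134)):
    m=(z>lo)&(z<hi)&(abs(q[...,0])<7)&(abs(q[...,1])<40);print(lo,m.sum(),q[m][:,1].min() if m.any() else 0,q[m][:,1].max() if m.any() else 0)
cv2.imwrite('pics/w2c.png',cv2.resize(im[120:320,200:440],None,fx=3,fy=3,interpolation=cv2.INTER_CUBIC))
E
```

```text
[[ 1.000e-03  9.994e-01  3.590e-02]
 [-7.000e-04  3.590e-02 -9.994e-01]
 [-1.000e+00  1.000e-03  7.000e-04]] jaw -87.94215847257642
2.25 [ 0.52162615 -0.01560534  0.18630885] [0.36582886 0.16063645 0.29210667] 0.09411966614051957
zt 0.13898264928567128 circle [521.52 -14.65  25.51] enc 521.5267944335938 -14.396653175354004 26.400047302246094
0.105 56 -31.188104480609386 33.87615357262634
0.115 38 -31.21383458801135 34.13649809561457
0.125 206 -31.47516841083319 33.72083691443772
```

View pics/w2c.png

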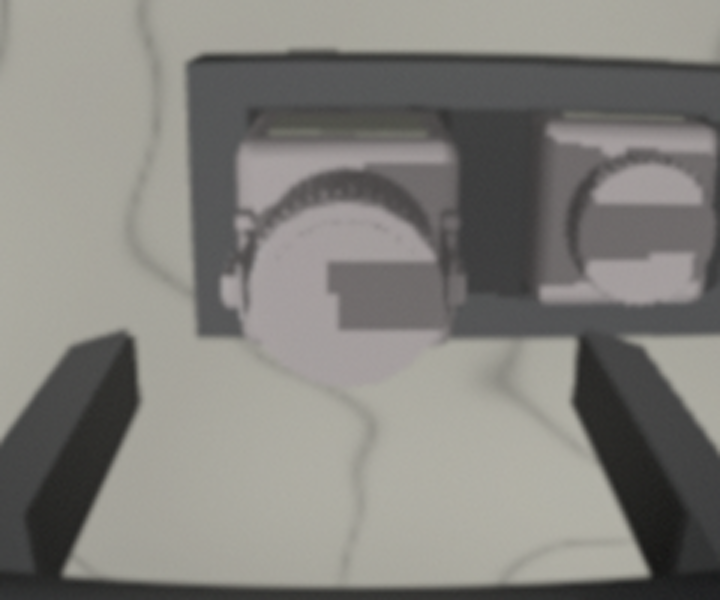

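Fifth picture: the +y (left) tab stands out more, at about 34 mm, against about 31.3 mm on the right. So I'll centre the grip about 1.3 mm towards +y from the axis. Descending now.

Request:
move_arm(
  jaw=[-1,-1,-1,-1,-1,-1],
  dp=[
    [0,0.2,-2.5],
    [0,0.2,-5],
    [0,0.2,-6.5],
    [0,0.2,-7.2],
    [0,0.2,-7.2],
    [0,0.2,-7.2],
  ],
  yaw=[-0.2,-0.2,-0.2,-0.2,-0.2,-0.2],
)

```text
clock: 2.9
tcp_pos: [0.5224, -0.013, 0.1144]
orientation: [0.492, 0.508, -0.491, 0.509]
wrist_force: [0.1, 0.4, -0.7]
grip_width: 0.094
```

```bash
cat > st.py <<'E'
from h import *
s=robot.observe();M=R.from_quat(s['orientation']).as_matrix()
print(s['clock'],'tcp',(np.array(s['tcp_pos'])*1e3).round(2),'jaw',round(np.degrees(np.arctan2(M[1,2],M[0,2])),2),'F',s['wrist_force'].round(2),'T',s['ft_torque'].round(3),'w',round(s['grip_width']*1e3,2))
E
python3 st.py
```

```text
2.9 tcp [522.36 -12.96 114.43] jaw -88.1 F [ 0.06  0.4  -0.7 ] T [0.045 0.016 0.034] w 94.04
```

Request:
move_arm(
  jaw=[-1,-1,-0.6,-0.44,-0.44,-0.44,-0.44],
  dp=[
    [-0.1,-0.05,-0.3],
    [-0.1,-0.05,-0.52],
    [-0.1,-0.05,-0.52],
    [-0.1,-0.05,-0.52],
    [-0.1,-0.05,-0.52],
    [-0.1,-0.05,-0.52],
    [-0.1,-0.05,-0.52],
  ],
  yaw=[0,0,0,0,0,0,0],
  grip_force=3,
)

```text
clock: 3.6
tcp_pos: [0.5207, -0.0132, 0.1083]
orientation: [0.492, 0.508, -0.492, 0.508]
wrist_force: [0.1, -0.0, 0.2]
grip_width: 0.0675
```

```bash
python3 st.py
```

```text
3.6 tcp [520.67 -13.16 108.34] jaw -88.08 F [ 0.08 -0.03  0.21] T [0.006 0.003 0.01 ] w 67.5
```

Request:
move_arm(
  jaw=[-0.41,-0.38,-0.36,-0.34,-0.34,-0.34],
  dp=[
    [0,0,0.08],
    [0,0,0.08],
    [0,0,0.08],
    [0,0,0.08],
    [0,0,0.08],
    [0,0,0.08],
  ],
  yaw=[0,0,0,0,0,0],
  grip_force=3,
)

```text
clock: 4.2
tcp_pos: [0.5206, -0.0127, 0.1092]
orientation: [0.492, 0.508, -0.491, 0.508]
wrist_force: [-0.5, 3.5, 1.3]
grip_width: 0.0638
```

```bash
python3 st.py
```

```text
4.2 tcp [520.56 -12.72 109.15] jaw -88.09 F [-0.54  3.51  1.32] T [ 0.644  0.048 -0.023] w 63.79
```

Request:
move_arm(
  jaw=[-0.34,-0.34,-0.34],
  dp=[
    [0,0.02,0],
    [0,0.03,0],
    [0,0.03,0],
  ],
  yaw=[0,0,0],
)

```text
clock: 4.5
tcp_pos: [0.5206, -0.0127, 0.1091]
orientation: [0.492, 0.508, -0.492, 0.508]
wrist_force: [0.0, 3.1, 2.3]
grip_width: 0.0638
```

```bash
python3 st.py
```

```text
4.5 tcp [520.61 -12.73 109.13] jaw -88.09 F [0.03 3.05 2.26] T [0.68  0.08  0.056] w 63.8
```

Request:
move_arm(
  jaw=[-0.34,-0.34,-0.34],
  dp=[
    [0,0.03,-0.03],
    [0,0.05,-0.03],
    [0,0.05,-0.03],
  ],
  yaw=[0,0,0],
)

```text
clock: 4.8
tcp_pos: [0.5207, -0.0125, 0.109]
orientation: [0.491, 0.508, -0.492, 0.508]
wrist_force: [-1.7, 2.8, 3.1]
grip_width: 0.0641
```

```bash
python3 st.py
```

```text
4.8 tcp [520.66 -12.5  109.  ] jaw -88.08 F [-1.68  2.8   3.14] T [0.583 0.212 0.034] w 64.14
```

Request:
move_arm(
  jaw=[-0.44,-0.46,-0.46,-0.46],
  dp=[
    [0,0,0],
    [0,0,0],
    [0,0,0],
    [0,0,0],
  ],
  yaw=[0,0,0,0],
)

```text
clock: 5.2
tcp_pos: [0.5207, -0.0128, 0.1086]
orientation: [0.491, 0.508, -0.492, 0.508]
wrist_force: [-0.5, 1.2, 0.5]
grip_width: 0.0687
```

```bash
python3 st.py
```

```text
5.2 tcp [520.66 -12.75 108.6 ] jaw -88.08 F [-0.47  1.17  0.5 ] T [ 0.032  0.009 -0.013] w 68.7
```

Request:
move_arm(
  jaw=[-0.41,-0.38,-0.36,-0.34,-0.34,-0.34],
  dp=[
    [0,0,0],
    [0,0,0],
    [0,0,0],
    [0,0,0],
    [0,0,0],
    [0,0,0],
  ],
  yaw=[0,0,0,0,0,0],
  grip_force=3,
)

```text
clock: 5.8
tcp_pos: [0.5207, -0.0123, 0.1088]
orientation: [0.492, 0.508, -0.492, 0.508]
wrist_force: [0.3, 0.5, 0.4]
grip_width: 0.0639
```

```bash
python3 st.py
```

```text
5.8 tcp [520.65 -12.31 108.8 ] jaw -88.08 F [0.31 0.53 0.4 ] T [ 0.079 -0.     0.058] w 63.9
```

The wrist torque is a much cleaner imbalance signal than the force, and it now reads near zero. I'll raise the grip in steps and check the width against 9 N/mm.

Request:
move_arm(
  jaw=[-0.3,-0.2,-0.2,-0.2,-0.2],
  dp=[
    [0,0,0],
    [0,0,0],
    [0,0,0],
    [0,0,0],
    [0,0,0],
  ],
  yaw=[0,0,0,0,0],
  grip_force=10,
)

```text
clock: 6.3
tcp_pos: [0.5206, -0.0124, 0.1089]
orientation: [0.492, 0.508, -0.492, 0.508]
wrist_force: [0.2, 0.9, 1.8]
grip_width: 0.0624
```

```bash
python3 st.py
```

```text
6.3 tcp [520.64 -12.36 108.89] jaw -88.09 F [0.24 0.88 1.82] T [ 0.138  0.057 -0.012] w 62.43
```

Request:
move_arm(
  jaw=[-0.2,-0.2,-0.2],
  dp=[
    [0,0,0],
    [0,0,0],
    [0,0,0],
  ],
  yaw=[0,0,0],
  grip_force=15,
)

```text
clock: 6.6
tcp_pos: [0.5207, -0.0124, 0.1089]
orientation: [0.492, 0.508, -0.492, 0.508]
wrist_force: [0.1, 0.1, 2.6]
grip_width: 0.0607
```

```bash
python3 st.py
```

```text
6.6 tcp [520.69 -12.37 108.95] jaw -88.09 F [0.15 0.09 2.56] T [0.114 0.115 0.01 ] w 60.69
```

Request:
move_arm(
  jaw=[-0.2,-0.2,-0.2,-0.2],
  dp=[
    [0,0,0],
    [0,0,0],
    [0,0,0],
    [0,0,0],
  ],
  yaw=[0,0,0,0],
  grip_force=21.5,
)

```text
clock: 7.0
tcp_pos: [0.5207, -0.0124, 0.109]
orientation: [0.492, 0.508, -0.492, 0.508]
wrist_force: [-0.9, 0.8, 5.4]
grip_width: 0.059
```

```bash
python3 st.py
```

```text
7.0 tcp [520.69 -12.37 109.  ] jaw -88.09 F [-0.85  0.81  5.39] T [0.207 0.262 0.016] w 59.0
```

Request:
move_arm(
  jaw=[-0.2,-0.2,-0.2,-0.2,-0.2,-0.2],
  dp=[
    [0,0,0],
    [-0.01,0,0],
    [-0.01,-0.01,0],
    [-0.02,-0.01,0],
    [-0.02,-0.01,0],
    [-0.02,-0.01,0],
  ],
  yaw=[2,4,6,8,10,10],
)

```text
clock: 7.6
tcp_pos: [0.5209, -0.0127, 0.109]
orientation: [0.446, 0.549, -0.445, 0.55]
wrist_force: [-0.6, -0.6, 5.0]
grip_width: 0.0589
```

```bash
python3 st.py
```

```text
7.6 tcp [520.94 -12.69 109.03] jaw -78.09 F [-0.58 -0.56  5.04] T [ 0.022  0.036 -0.023] w 58.86
```

Request:
move_arm(
  jaw=[-0.2,-0.2,-0.2,-0.2,-0.2,-0.2],
  dp=[
    [-0.01,0,0],
    [-0.02,-0.01,0],
    [-0.03,-0.02,0],
    [-0.03,-0.03,0],
    [-0.04,-0.04,0],
    [-0.04,-0.04,0],
  ],
  yaw=[5,10,15,20,25,25],
)

```text
clock: 8.2
tcp_pos: [0.5207, -0.0131, 0.1091]
orientation: [0.316, 0.632, -0.316, 0.633]
wrist_force: [0.2, -0.3, 5.4]
grip_width: 0.059
```

```bash
python3 st.py
```

```text
8.2 tcp [520.68 -13.07 109.05] jaw -53.12 F [ 0.23 -0.28  5.39] T [0.052 0.034 0.069] w 58.96
```

Request:
move_arm(
  jaw=[-0.2,-0.2,-0.2,-0.2,-0.2,-0.2,-0.2,-0.2],
  dp=[
    [-0.01,-0.01,0],
    [-0.01,-0.02,0],
    [-0.01,-0.03,0],
    [-0.02,-0.04,0],
    [-0.02,-0.05,0],
    [-0.02,-0.06,0],
    [-0.02,-0.06,0],
    [-0.02,-0.06,0],
  ],
  yaw=[5,10,15,20,25,30,30,30],
)

```text
clock: 9.0
tcp_pos: [0.5206, -0.0138, 0.1093]
orientation: [0.142, 0.692, -0.142, 0.693]
wrist_force: [-0.4, -0.2, 6.4]
grip_width: 0.0592
```

```bash
python3 st.py
```

```text
9.0 tcp [520.58 -13.75 109.3 ] jaw -23.22 F [-0.44 -0.24  6.37] T [-0.065 -0.036  0.048] w 59.21
```

Request:
move_arm(
  jaw=[-0.2,-0.2,-0.2,-0.2,-0.2],
  dp=[
    [0,-0.01,0],
    [0,-0.02,0],
    [0,-0.02,0],
    [0,-0.02,0],
    [0,-0.02,0],
  ],
  yaw=[4,8,11,11,11],
)

```text
clock: 9.5
tcp_pos: [0.5207, -0.014, 0.1093]
orientation: [0.075, 0.702, -0.075, 0.704]
wrist_force: [1.0, 0.1, 7.1]
grip_width: 0.0594
```

```bash
python3 st.py; python3 - <<'E'
from h import *
im,d=robot.snapshot('wrist');cv2.imwrite('pics/w3.png',im);cv2.imwrite('pics/w3c.png',cv2.resize(im[100:330,180:460],(784,644))[:600])
E
```

```text
9.5 tcp [520.66 -13.97 109.31] jaw -12.22 F [1.   0.12 7.1 ] T [ 0.02  -0.046  0.03 ] w 59.4
```

View pics/w3c.png

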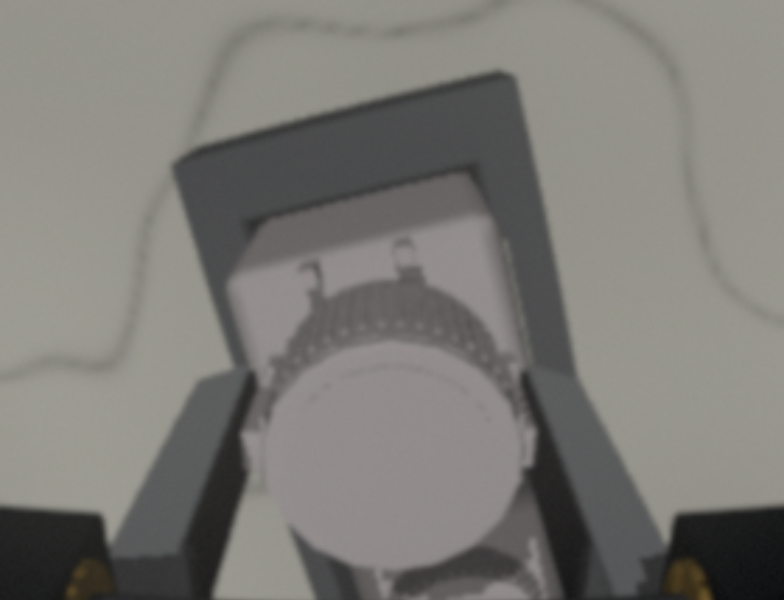

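Sixth picture: the cap and its tabs have turned with the fingers, exposing the shoulder ribs at crop (310,275) and (405,255). The jar itself hasn't turned. Now I'll lift straight up.

Request:
move_arm(
  jaw=[-0.2,-0.2,-0.2,-0.2,-0.2,-0.2,-0.2,-0.2,-0.2,-0.2],
  dp=[
    [0,0,0.2],
    [0,0,0.5],
    [0,0,0.8],
    [0,0,1.2],
    [0,0,1.7],
    [0,0,2.3],
    [0,0,3],
    [0,0,4],
    [0,0,5],
    [0,0,5],
  ],
  yaw=[0,0,0,0,0,0,0,0,0,0],
)

```text
clock: 10.55
tcp_pos: [0.5211, -0.0139, 0.1608]
orientation: [0.074, 0.702, -0.075, 0.705]
wrist_force: [0.2, -0.4, -1.0]
grip_width: 0.0589
```

```bash
python3 st.py; python3 - <<'E'
from h import *
im,d=robot.snapshot('scene');cv2.imwrite('pics/s3.png',cv2.resize(im[80:260,180:500],None,fx=2.4,fy=2.4))
E
```

```text
10.55 tcp [521.14 -13.87 160.77] jaw -12.08 F [ 0.23 -0.44 -1.02] T [-0.082 -0.083  0.003] w 58.94
```

View pics/s3.png

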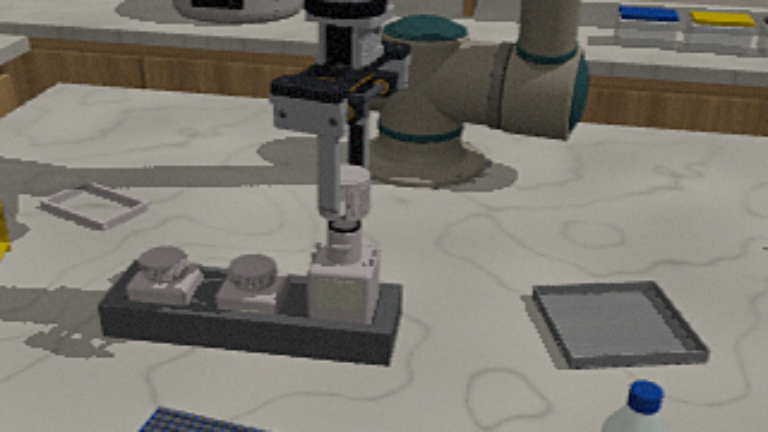

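Seventh picture: the cap is off and held in the fingers, and the jar stands in its well with its neck showing. Fz is about −1 N, close to the cap's weight. Carrying it to the tray.

Request:
move_arm(
  jaw=[-0.2,-0.2,-0.2,-0.2,-0.2,-0.2,-0.2,-0.2,-0.2,-0.2,-0.2,-0.2],
  dp=[
    [0,0,2],
    [0,2,4],
    [-0.8,5,4],
    [-1.6,8,4],
    [-2.4,11,4],
    [-3.2,14,4],
    [-4,17,4],
    [-4.8,20,4],
    [-5.6,23,4],
    [-6.6,26,4],
    [-7.6,29.4,4],
    [-7.6,29.4,4],
  ],
  yaw=[0,0,3,6,9,12,15,18,21,24,27,29],
)

```text
clock: 11.8
tcp_pos: [0.4422, 0.2838, 0.1984]
orientation: [-0.105, 0.699, 0.107, 0.699]
wrist_force: [-0.5, -0.4, -1.2]
grip_width: 0.0589
```

```bash
python3 st.py; python3 - <<'E'
from h import *
s=robot.observe();im,d=robot.snapshot('wrist');P=wcloud(s,d)
m=(abs(P[...,2]-.016)<.006)&(abs(P[...,0]-.445)<.12)&(abs(P[...,1]-.28)<.12);rect(P[m][:,:2],'tray')
k=(abs(P[...,0]-.445)<.05)&(abs(P[...,1]-.28)<.05)&(P[...,2]<.02)&(d>0);print('floor z',np.median(P[k][:,2]),k.sum())
E
```

```text
11.8 tcp [442.18 283.81 198.35] jaw 17.24 F [-0.45 -0.4  -1.22] T [-0.075 -0.121 -0.001] w 58.92
tray [443.33 280.67] [150.9 148.3] 16.6
floor z 0.002029103901834084 5225
```

Request:
move_arm(
  jaw=[-0.2,-0.2,-0.2,-0.2,-0.2,-0.2,-0.2,-0.2],
  dp=[
    [0.1,-0.2,-3],
    [0.1,-0.2,-7],
    [0.1,-0.2,-11],
    [0.1,-0.2,-14],
    [0.1,-0.2,-16],
    [0.1,-0.2,-16.8],
    [0.1,-0.2,-16.8],
    [0.1,-0.2,-16.8],
  ],
  yaw=[0,0,0,0,0,0,0,0],
)

```text
clock: 12.65
tcp_pos: [0.4457, 0.2785, 0.0316]
orientation: [-0.104, 0.699, 0.104, 0.7]
wrist_force: [0.7, -0.4, -0.7]
grip_width: 0.0593
```

```bash
python3 st.py
```

```text
12.65 tcp [445.68 278.49  31.58] jaw 16.89 F [ 0.65 -0.44 -0.68] T [ 0.001 -0.104  0.001] w 59.32
```

Request:
move_arm(
  jaw=[-0.2,-0.2,-0.2,-0.2,-0.2,-0.2,-0.2],
  dp=[
    [0,0,-0.4],
    [0,0,-0.8],
    [0,0,-1.2],
    [0,0,-1.5],
    [0,0,-1.65],
    [0,0,-1.65],
    [0,0,-1.65],
  ],
  yaw=[0,0,0,0,0,0,0],
)

```text
clock: 13.35
tcp_pos: [0.4448, 0.2784, 0.0143]
orientation: [-0.104, 0.699, 0.104, 0.699]
wrist_force: [-0.2, 0.7, -1.1]
grip_width: 0.0592
```

Request:
move_arm(
  jaw=[-0.2,-0.2,-0.2],
  dp=[
    [0,0,-0.05],
    [0,0,-0.1],
    [0,0,-0.1],
  ],
  yaw=[0,0,0],
)

```text
clock: 13.65
tcp_pos: [0.4448, 0.2783, 0.0133]
orientation: [-0.104, 0.699, 0.104, 0.699]
wrist_force: [0.4, -0.3, -0.6]
grip_width: 0.0592
```

Request:
move_arm(
  jaw=[-0.2,-0.2,-0.2],
  dp=[
    [0,0,-0.03],
    [0,0,-0.05],
    [0,0,-0.05],
  ],
  yaw=[0,0,0],
)

```text
clock: 13.95
tcp_pos: [0.4448, 0.2783, 0.0128]
orientation: [-0.104, 0.699, 0.104, 0.699]
wrist_force: [-0.2, -0.4, -1.0]
grip_width: 0.059
```

```bash
python3 st.py
```

```text
13.95 tcp [444.83 278.27  12.78] jaw 16.91 F [-0.23 -0.36 -0.97] T [-0.018 -0.058 -0.055] w 59.04
```

Request:
move_arm(
  jaw=[-0.2,-0.2,-0.2],
  dp=[
    [0,0,-0.03],
    [0,0,-0.05],
    [0,0,-0.05],
  ],
  yaw=[0,0,0],
)

```text
clock: 14.25
tcp_pos: [0.4449, 0.2783, 0.0124]
orientation: [-0.104, 0.699, 0.104, 0.699]
wrist_force: [-0.6, -1.0, 0.4]
grip_width: 0.0591
```

```bash
python3 st.py
```

```text
14.25 tcp [444.88 278.34  12.42] jaw 16.91 F [-0.55 -1.04  0.37] T [-0.034 -0.062 -0.003] w 59.14
```

Request:
move_arm(
  jaw=[-0.2,-0.2,-0.2],
  dp=[
    [0,0,-0.03],
    [0,0,-0.03],
    [0,0,-0.03],
  ],
  yaw=[0,0,0],
)

```text
clock: 14.55
tcp_pos: [0.4449, 0.2784, 0.0123]
orientation: [-0.104, 0.699, 0.104, 0.7]
wrist_force: [-0.8, -1.0, 4.5]
grip_width: 0.0588
```

```bash
python3 st.py
```

```text
14.55 tcp [444.91 278.38  12.33] jaw 16.92 F [-0.77 -1.04  4.54] T [-0.125  0.091  0.   ] w 58.78
```

The cap is on the tray floor, pressing gently with about 4.5 N. Releasing gradually.

Request:
move_arm(
  jaw=[-0.25,-0.28,-0.31,-0.34,-0.37,-0.4,-0.45,-0.5,-0.6,-0.6,-0.6],
  dp=[
    [0,0,0.02],
    [0,0,0.02],
    [0,0,0.02],
    [0,0,0.02],
    [0,0,0.02],
    [0,0,0.02],
    [0,0,0.02],
    [0,0,0.02],
    [0,0,0.02],
    [0,0,0.02],
    [0,0,0.02],
  ],
  yaw=[0,0,0,0,0,0,0,0,0,0,0],
)

```text
clock: 15.65
tcp_pos: [0.4448, 0.2783, 0.0122]
orientation: [-0.104, 0.699, 0.104, 0.699]
wrist_force: [-0.7, 0.2, -0.2]
grip_width: 0.075
```

```bash
python3 st.py
```

```text
15.65 tcp [444.81 278.33  12.16] jaw 16.91 F [-0.7   0.23 -0.15] T [-0.028 -0.072 -0.024] w 75.02
```

Request:
move_arm(
  jaw=[-0.6,-0.6,-0.6,-0.6,-0.6,-0.6,-0.6,-0.6,-0.6,-0.6],
  dp=[
    [0,0,0.3],
    [0,0,0.8],
    [0,0,1.5],
    [0,0,3],
    [0,0,5],
    [0,0,8],
    [0,0,12],
    [0,0,16],
    [0,0,18],
    [0,0,18],
  ],
  yaw=[0,0,0,0,0,0,0,0,0,0],
)

```text
clock: 16.65
tcp_pos: [0.4469, 0.2793, 0.1962]
orientation: [-0.103, 0.697, 0.105, 0.702]
wrist_force: [-0.2, 0.9, -0.2]
grip_width: 0.0752
```

```bash
python3 st.py; python3 - <<'E'
from h import *
s=robot.observe();im,d=robot.snapshot('wrist');P=wcloud(s,d);sc,_=robot.snapshot('scene')
m=(abs(P[...,0]-.445)<.06)&(abs(P[...,1]-.279)<.06)&(P[...,2]>.037)&(P[...,2]<.055)
q=P[m];print(m.sum(),np.median(q,0));print('plane tilt',np.linalg.lstsq(np.c_[q[:,:2],np.ones(len(q))],q[:,2],rcond=None)[0])
cv2.imwrite('pics/f.png',np.vstack([cv2.resize(sc[120:300,120:520],(720,324)),cv2.resize(im[100:300,170:570],(720,270))[:270]]))
E
```

```text
16.65 tcp [446.92 279.29 196.24] jaw 16.92 F [-0.19  0.92 -0.23] T [-0.055 -0.113  0.021] w 75.18
1683 [0.44447628 0.27856374 0.04237959]
plane tilt [ 0.00365628 -0.0092708   0.04322941]
```

View pics/f.png

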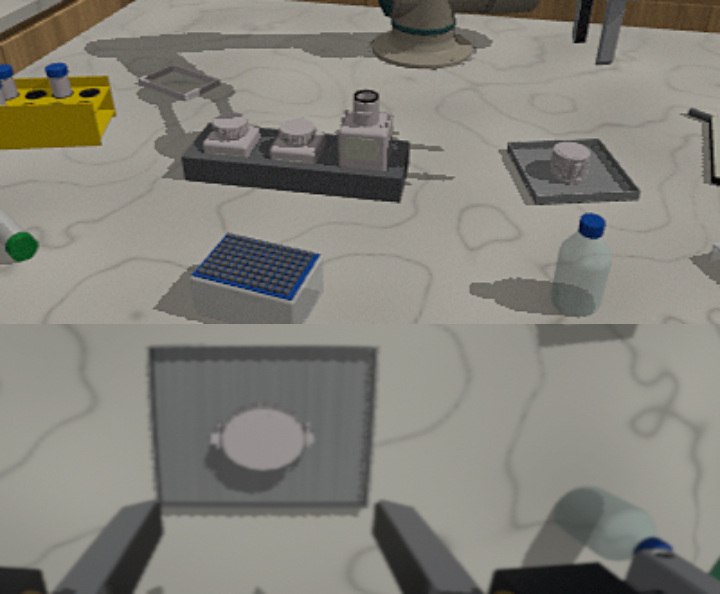

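The last picture shows the cap flat in the middle of the tray: top at 42.4 mm (floor 2 + 40), tilt about 0.5°, both tabs in place. The jar stands open in its well and the other items haven't moved. Handing in.

```bash
python3 -c "
from bench import robot
print(robot.job_done())"
```

```text
the job is handed in; nothing more can be done
None
```

The job is done and handed in at about 17 s on the clock, well under the 72 s limit. The cap is off the jar and sits flat, mouth down, in the middle of the tray.

- **Squeeze:** I centred the grip until the wrist torque showed the two tabs loaded evenly, to within about 1 N. I then raised the grip in steps to 21.5 N, above the 18–20 N release and below the 25 N crack limit.
- **Turn and lift:** I turned the cap 76° counter-clockwise, following its off-centre axis. Sideways force stayed at about 1 N at each check, and the jar did not turn. The cap then lifted straight off.
- **Set down:** It touched the tray floor with about 5 N before I released it.
- **Last checks:** The cap's top was at 42 mm, matching the 2 mm floor plus its 40 mm height, with about 0.5° of tilt. The jar stands open in its well, the low jars, tip box and bottle look unmoved, and the gripper is clear.
- **Disagreements:** The camera and the arm differed by about 1 mm in y. The two tab faces added up to about 65.2 mm in the image but about 64.4 mm by touch. At the first light touches the force was about 3 N to one side; after I released and re-gripped it evened out.

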